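# Get the book-scanning cradle ready and switch its lamp on

### The arm

A 6-joint arm with a two-finger parallel gripper is mounted at the origin on the work surface. World frame = base frame: x ahead of the robot, y to its left, z up, the work surface at z = 0. Lengths are in mm, angles in degrees, forces in N, time in s.
With the tool pointing down it reaches from about 300 to 850 mm from the base axis. Payload 4.2 kg.
Tool frame: the origin (TCP) lies midway between the tips of the shut fingers; the grasp point (between the pads) lies 19 mm behind it (env.grip_point_offset is the distance from the TCP to the grasp point, in mm); z points along the fingers, x is the direction in which the jaws open and shut, and the axes are right-handed (so a half turn about z gives the same grasp; the last joint's range is limited). The gripper opens to 91 mm and grips with 3 to 60 N. Pads are 32 mm wide; open, the fingers measure 118 mm over their backs; the gripper's body (76 mm by 178 mm) begins 60 mm behind the grasp point.
Start: joints at [-77.177, 18.312, 89.639, -0, 72.044, -1.146], TCP at [138.803, -558.012, 213.976] pointing down, gripper open.
Joint ranges: [-177.97, 177.97], [-48.28, 115.42], [12.27, 149.76], [-77.06, 257.06], [2.81, 150.46], [-146.56, 146.56]. Speed limits (degrees/s): [147.25, 147.25, 180, 180, 180, 180].

### API

Orientations are given as [roll, pitch, yaw] about the fixed x, y, z axes, in that order (R = Rz(yaw) Ry(pitch) Rx(roll)).
In Python, from workcell import env gives the robot as it stands.
- The arm moves only by the shell command python3 -m pendant 'ROWS' [FORCE]. ROWS is JSON, a list of rows, each an object with "xyz": the shift along the tool's x, y, z in m, a list of three; "roll": the turn about the tool's z in degrees; "jaw": the closure, from 0 (fully open) to 1 (shut). A call has exactly 8 rows; each row is the pose to reach, as a shift and turn from the pose commanded when the call began, along the tool's axes at that moment; what a row does not reach only later rows make up. A row lasts 1/8 s, in which the tool goes at most 62.5 mm and 10.7 degrees, less where a joint would pass 70% of its speed; a pose out of reach is approached as far as the arm can. A call with a gripper value outside its range is refused whole. The fingers move at their own pace and stop on an object; FORCE is the grip in N (left out, the last holds). Time passes only in rows, so rows that repeat a pose let the fingers close, or fill a call up. It gives the time, the measured TCP pose, the force and the opening at its end, in the units of the state.
- env.state(): the state, without advancing time (a new reading comes with each control period).
- env.grab_frame(name): name is "scene" or "top"; returns (picture, depth): 384x512x3 uint8, blue, green, red; 384x512 float32, mm along the optical axis (not along the pixel's ray), 0 where there is no reading.
- env.camera_params(name): a dict with "camera_matrix" (3x3 intrinsics, pixels), "cam_to_world" (4x4, takes a point from camera to world coordinates). Camera axes: x right, y up, looking along -z (the intrinsics and any distortion apply to the point x, -y, -z); pixel columns grow to the right and rows downward; lengths in mm; the calibration is good to about 2 mm. A picture is of the moment at which its call begins. camera_params takes no time and is no camera call.
- env.job_done(): hands the job in, once; it reports no verdict.
The state is a dict: "time_s": time; "qpos": joint angles; "qvel": joint speeds; "effort": joint torques, N m; "ee_pos": TCP position; "ee_rot": TCP orientation; "force": force on the tool from outside, world axes, zero at the start; "torque": the same for the moment, N m; "gripper_width": finger opening in mm.
Only numpy, scipy, OpenCV 4.12 (cv2) and the standard library are available. Lean on these libraries where they do the work, as an engineer would, in place of code of your own. Each camera call takes 0.05 s, during which the arm holds its last target. There are 200 camera calls.

### The job

Get the notebook ready to scan: first lift the blue-lidded tub out of the white scanning cradle and stand it upright on the cork coaster; then push the orange guide along until it has shoved the notebook flat against the cradle's aluminium fence and its black sprung pad is pressed in about half way, gently and without bottoming it, and leave it pressing there. Last, flip the red bat toggle over its centre to the other side (the side of its box's green dot). Leave the blue and yellow toggles and everything else on the desk as they are.

Things in the scene. Friction and masses are not known exactly. Their poses are not given: they have to be found in the camera images.
- cradle: fixed white scanning cradle: plate 170 (own x) x 340 (own y, -180 to +160) x 12 mm, origin on the desk, z up. Aluminium fence across it at own y +140 to +150 mm, top 57 mm above the desk. Black light bar 12 mm wide along the +x edge (centred at x = +78), top 34 mm above the desk. The guide slides along own +y towards the fence. Place and yaw vary
- guide (a joint): travel (m) of the orange guide along the cradle's own +y, 0 = fully back, at most 0.165; starts 0 to 12 mm. The guide is a block 120 (x) x 22 (y) x 40 mm, centred on the cradle's x = 0, its top 53 mm above the desk; it drags with a steady friction of about 8 N and stays where it is left
- guide_back (a point): centre of the guide's flat back face (the side away from the fence), 33 mm above the desk; at travel 0 it lies at cradle y = -150 mm. Push here towards the fence; the plate carries on 30 mm behind it
- pad (a joint): how far (m) the black sprung pad on the guide's front is pressed in: 0 = free, 0.016 = bottomed. Spring 350 N/m with 1.4 N preload (about 4 N at half way, less than the guide's friction, so it stays pressed)
- pad_face (a point): centre of the pad's front face (120 mm wide, 32 mm high), 46 mm ahead of the guide's back face when the pad is free
- notebook: loose dark-blue hardback notebook lying flat on the cradle plate between tub and fence, 150 (own x) x 105 (own y) x 22 mm, 0.19 to 0.29 kg, origin at the centre of its underside. Starts 6 to 26 mm short of the fence and a little skewed; flat against the fence its centre is at cradle y = +87.5 mm
- tub: closed round tub, white and green with a blue lid, 58 mm across the lid (the lid takes the top 28 mm, 56 mm across below it), 90 mm tall, 0.14 to 0.28 kg, origin at the centre of its underside. Starts upright on the plate (12 mm above the desk) between the pad and the notebook, within 30 mm of the cradle's middle line
- coaster: round cork coaster fixed on the desk, 92 mm across, 5 mm thick, origin at the centre of its underside; the tub goes here
- scan_box: fixed white switch box with the red bat toggle, 80 (own x) x 60 (own y) x 42 mm, origin at the centre of its underside. The bat swings in the own x-z plane about a pivot on the box's axis 45 mm above the desk. Green dot on top at the own +x end, black dot at the -x end. Any of the three boxes in the row, at very varied yaw
- scan_toggle (a joint): angle of the red toggle: 0 = leaning 0.45 rad towards the box's own -x (start), 0.9 = leaning 0.45 rad towards own +x (wanted). It snaps over its centre at 0.45 and rests against its stop; about 2 N at the tip moves it
- scan_tip (a point): near the end of the red bat, 58 mm from the pivot (the bat is 66 mm long from the pivot, tapering from 19 mm thick near its end to 9 mm at its root); about 97 mm above the desk and 25 mm to the side of the box's middle at either stop, 103 mm above the desk upright
- dock_box: a like box, grey, with a blue toggle: leave alone
- dock_tip (a point): near the end of the blue toggle, same build as the red one: must not be flipped
- fan_box: a like box, grey, with a yellow toggle: leave alone
- fan_tip (a point): near the end of the yellow toggle, same build: must not be flipped
- pump: bystander: loose pump bottle, clear with pink band, 68 mm across, 199 mm tall, origin at the centre of its underside, towards the far edge
- flask: bystander: loose dark steel flask, 66 mm across, 200 mm tall, origin at the centre of its underside
- spray: bystander: loose slim blue bottle, 46 mm across, 170 mm tall, origin at the centre of its underside
- drink: bystander: loose green drink bottle, 60 mm across, 180 mm tall, origin at the centre of its underside
- mouse: bystander: loose black computer mouse about 105 x 62 x 34 mm, origin at the centre of its underside
- phone: bystander: loose phone 150 x 75 x 9 mm lying flat, origin at the centre of its underside
- pencup: bystander: loose grey pen cup 72 mm across with pens up to 150 mm tall, origin at the centre of its underside
Things that resemble listed ones, but are neither listed nor needed, are in the scene too. Leave any pink look-alike of the scan_box alone.

How it is judged (in metres and radians):
On the way, in this order (a step that is already met when the one before it is completed fails the run):
1. the tub stands upright on the coaster, let go (horizontal distance between tub and coaster below 0.03 m and height (world z) of tub below 0.009 m and angle between tub's own z axis and vertical below 0.1 rad and contact force between the fingers and tub below 0.1 N and linear speed of tub below 0.03 m/s), for 0.2 s.
2. the guide presses the notebook square against the fence, the pad pressed in 4 to 14.5 mm (value of joint pad between 0.004 and 0.0145 m and contact force between pad and notebook above 1 N and y of notebook in the frame of cradle above 0.083 m and angle between the y axis of notebook and the y axis of cradle, either way round below 0.05 rad), for 0.2 s.
3. the red toggle is over on the green-dot side (value of joint scan_toggle above 0.8 rad), for 0.2 s.
At the end, for the whole second after the job is handed in: Tub upright on the coaster, centre within 30 mm of its centre; notebook against the fence (within 4 mm, square to 0.05 rad), pressed by the pad, which is pushed in 4 to 14.5 of its 16 mm; red toggle over on the green-dot side (above 0.8 rad); all at rest (all of step 2 and horizontal distance between tub and coaster below 0.03 m and height (world z) of tub below 0.009 m and angle between tub's own z axis and vertical below 0.1 rad and linear speed of each of tub, notebook below 0.03 m/s and value of joint scan_toggle above 0.8 rad); the robot touches nothing.
It fails at once if the blue or yellow toggle was flipped or pushed more than 25 mm at its tip (distance of any of dock_tip, fan_tip from where it was at the start of the episode above 0.025 m).
It fails at once if the notebook was squeezed with more than 20 N by the pad (contact force between pad and notebook above 20 N).
It fails at once if the tub was tipped over (angle between tub's own z axis and vertical above 0.6 rad).
It fails at once if a bystander was moved more than 30 mm or knocked over (distance of any of pump, flask, spray, drink, mouse, phone, pencup from where it was at the start of the episode above 0.03 m or angle between any of pump, flask, spray, drink, pencup's own z axis and vertical above 0.5 rad).
It also fails if it takes over 67 s, if anything falls off the work surface, if the arm or the gripper's body presses on something with over 40 N, if the wrist force passes 120 N, or if a joint passes its speed limit or range.

## Working session

There is one attempt and no reset: what is moved stays moved. The work goes in short steps, Python scripts to look and compute and a shell command to move; the robot and the scene stay as the last step left them, time stands still between calls to the robot, and variables do not carry over. Pictures are saved under pics/ and viewed, about 8 in all and at most 12, crops included, and the job is handed in when it is done.

```bash
ls && mkdir -p pics
python3 - <<'E'
from workcell import env
import numpy as np,cv2
for n in("scene","top"):
    im,d=env.grab_frame(n);p=env.camera_params(n)
    cv2.imwrite(f"pics/{n}0.png",cv2.resize(im,(800,600),interpolation=cv2.INTER_CUBIC));np.savez(f"{n}0.npz",im=im,d=d)
    print(n,p["camera_matrix"],p["cam_to_world"],[k for k in p])
s=env.state();print(s["ee_pos"],s["ee_rot"],s["force"],s["gripper_width"],env.grip_point_offset)
E
```

```text
pics
scene [[479.25069159   0.         259.23596989]
 [  0.         479.25069159 187.52437117]
 [  0.           0.           1.        ]] [[-4.91666907e-01 -6.41026706e-01  5.89362719e-01  1.35719820e+03]
 [ 8.70781927e-01 -3.63165946e-01  3.31435261e-01  4.04365673e+02]
 [ 1.57761575e-03  6.76162153e-01  7.36751147e-01  1.13865180e+03]
 [ 0.00000000e+00  0.00000000e+00  0.00000000e+00  1.00000000e+00]] ['camera_matrix', 'cam_to_world']
top [[465.90862052   0.         258.76857201]
 [  0.         465.90862052 187.60053768]
 [  0.           0.           1.        ]] [[-6.04026014e-04  9.85983536e-01 -1.66841548e-01  3.51247564e+02]
 [-9.99996393e-01 -1.03218672e-03 -2.47956988e-03 -6.92166668e+01]
 [-2.61702671e-03  1.66839449e-01  9.85980603e-01  1.25090003e+03]
 [ 0.00000000e+00  0.00000000e+00  0.00000000e+00  1.00000000e+00]] ['camera_matrix', 'cam_to_world']
[ 138.66533675 -557.5468785   213.21518486] [-1.79999628e+02  9.23412693e-02 -7.60324475e+01] [ 1.0738145   0.31926511 -0.81704506] 90.89301602226008 18.8
```

View pics/top0.png

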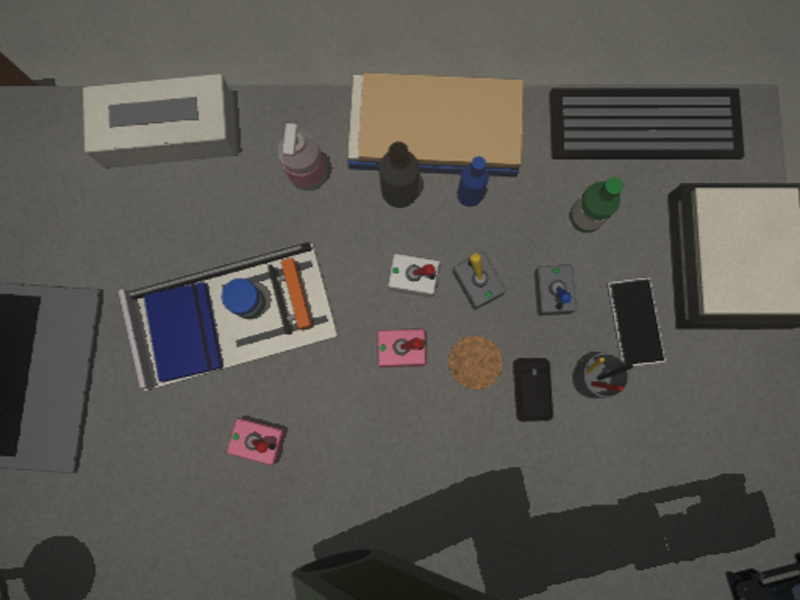

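View pics/scene0.png

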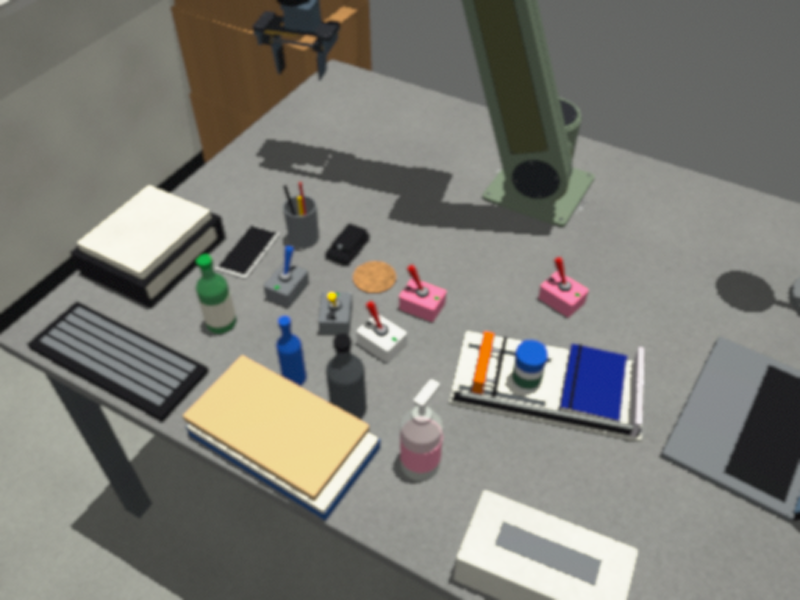

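The top view (800 px picture) shows these positions:
- Tub with blue lid at (243,297).
- Orange guide at (297,293).
- Cradle around (230,315), with its fence at the left end.
- Coaster at (476,361).

Possible mix-ups:
- **Red toggle:** the white box at (414,274) fits the description. The pink look-alikes at (402,348) and (256,441) don't.
- **Tub:** the blue spray at (473,182) has a similar colour, but I choose the tub at (243,297).

Next I measure and make a check crop.

```bash
cat > h.py <<'E'
import numpy as np,cv2
from workcell import env
def cast(n,uv,z):
    p=env.camera_params(n);K=p["camera_matrix"];T=p["cam_to_world"]
    uv=np.atleast_2d(np.asarray(uv,float))
    r=np.c_[(uv[:,0]-K[0,2])/K[0,0],-(uv[:,1]-K[1,2])/K[1,1],-np.ones(len(uv))]@T[:3,:3].T
    c=T[:3,3];return c+r*((z-c[2])/r[:,2])[:,None]
def cloud(n,d):
    p=env.camera_params(n);K=p["camera_matrix"];T=p["cam_to_world"]
    v,u=np.indices(d.shape);P=np.stack([(u-K[0,2])/K[0,0]*d,-(v-K[1,2])/K[1,1]*d,-d],-1)
    return P@T[:3,:3].T+T[:3,3]
def mask(im,lo,hi,box=None):
    m=cv2.inRange(cv2.cvtColor(im,cv2.COLOR_BGR2HSV),np.array(lo),np.array(hi))
    if box: # x0,y0,x1,y1 in 800-px picture
        b=[int(t/1.5625) for t in box];k=np.zeros_like(m);k[b[1]:b[3],b[0]:b[2]]=1;m=m*k
    return m
def rect(m):
    c=max(cv2.findContours(m,cv2.RETR_EXTERNAL,cv2.CHAIN_APPROX_NONE)[0],key=cv2.contourArea)
    return c[:,0,:]
E
python3 - <<'E'
from h import *
f=np.load("top0.npz");im,d=f["im"],f["d"];P=cloud("top",d)
def show(name,m,zsel):
    q=P[(m>0)&(d>0)];print(name,len(q),"zpct",np.percentile(q[:,2],[5,50,95]).round(),end=" ")
    q=q[(q[:,2]>zsel[0])&(q[:,2]<zsel[1])];r=cv2.minAreaRect(q[:,:2].astype(np.float32));print("top rect",np.round(r[0],1),np.round(r[1],1),round(r[2],1),"mean",q.mean(0).round(1))
    return q
show("lid",mask(im,(100,120,40),(130,255,255),(215,270,270,325)),(95,110))
show("guide",mask(im,(5,120,60),(18,255,255),(270,250,325,340)),(46,60))
show("note",mask(im,(110,120,40),(130,255,255),(130,270,225,385)),(25,45))
show("coaster",mask(im,(5,60,40),(22,255,255),(440,330,510,395)),(-5,15))
show("box",mask(im,(0,0,120),(180,60,255),(380,240,450,310)),(35,50))
show("red",mask(im,(0,120,40),(6,255,255),(395,250,450,290)),(60,120))
show("green",mask(im,(40,80,40),(80,255,255),(380,240,450,310)),(30,60))
show("fence",((P[...,2]>45)&(P[...,2]<70)&(np.indices(d.shape)[1]<100)&(np.indices(d.shape)[0]>180)&(np.indices(d.shape)[0]<255)).astype(np.uint8)[...],(50,64))
# bystander tops
for n,b in dict(pump=(270,115,335,195),flask=(375,135,425,210),spray=(455,150,495,210),yel=(450,240,510,310),blue=(532,260,580,320),drink=(565,170,630,235),mouse=(510,355,556,425),cup=(570,345,630,400),pink1=(370,325,432,372)).items():
    x0,y0,x1,y1=[int(t/1.5625) for t in b];q=P[y0:y1,x0:x1].reshape(-1,3);q=q[q[:,2]>25];print(n,"x",np.percentile(q[:,0],[2,98]).round(),"y",np.percentile(q[:,1],[2,98]).round(),"zmax",q[:,2].max().round())
c1=cv2.resize(im[150:255,70:220],(600,420),interpolation=cv2.INTER_CUBIC);c2=cv2.resize(im[155:205,243:293],(180,180),interpolation=cv2.INTER_CUBIC)
o=np.zeros((420,785,3),np.uint8);o[:,:600]=c1;o[:180,603:783]=c2;cv2.imwrite("pics/crop1.png",o)
E
```

```text
lid 381 zpct [ 97. 101. 105.] top rect [543.1 199. ] [53.9 52.8] 46.6 mean [542.6 198.4 101.4]
guide 405 zpct [35. 52. 57.] top rect [556.2 117. ] [119.1  21.4] 15.9 mean [555.  116.1  52.6]
note 2017 zpct [30. 34. 38.] top rect [494.1 309.6] [149.9 102.8] 13.1 mean [492.5 311.7  33.6]
coaster 940 zpct [0. 4. 9.] top rect [ 443.6 -187.3] [92.  88.9] 88.7 mean [ 443.4 -186.4    4.4]
box 465 zpct [38. 41. 46.] top rect [591.  -80.6] [78.4 58.7] 80.3 mean [589.3 -77.2  41.5]
red 59 zpct [ 64. 100. 107.] top rect [584.  -98.1] [14.4 29.4] 8.9 mean [584.8 -99.7  94.2]
green 10 zpct [38. 42. 45.] top rect [596.4 -50.9] [8.6 5.3] 0.8 mean [595.6 -50.9  41.8]
fence 330 zpct [47. 55. 60.] top rect [480.1 384.4] [168.6  12.2] 15.9 mean [480.3 384.3  55.7]
pump x [746. 803.] y [ 75. 137.] zmax 1251.0
flask x [717. 828.] y [-97. -18.] zmax 1251.0
spray x [718. 801.] y [-217. -153.] zmax 1251.0
yel x [538. 618.] y [-227. -152.] zmax 1251.0
blue x [525. 603.] y [-350. -291.] zmax 1251.0
drink x [670. 721.] y [-408. -356.] zmax 1251.0
mouse x [351. 427.] y [-305. -257.] zmax 1251.0
cup x [381. 449.] y [-417. -348.] zmax 1251.0
pink1 x [437. 494.] y [-98. -22.] zmax 1251.0
```

View pics/crop1.png

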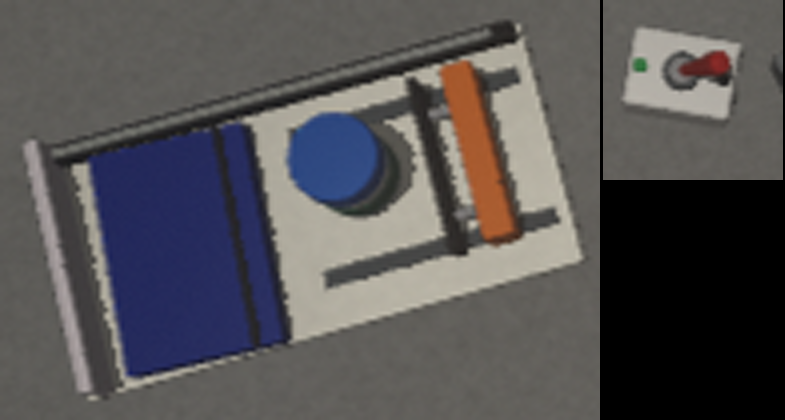

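The crop confirms the choices: blue-lidded tub at (335,158), notebook and guide in the cradle, and the red bat on the white box leaning away from the green dot. From the measurements:
- **Cradle:** yaw 15.9°, origin about (520,245).
- **Tub:** about (543,199).
- **Guide:** travel about 6 mm.

I set off towards the tub now.

```bash
cat > go.py <<'E'
import sys,numpy as np
from workcell import env
from scipy.spatial.transform import Rotation as R
s=env.state();x,y,z,yaw=map(float,sys.argv[1:5])
r=R.from_euler("xyz",s["ee_rot"],degrees=True)
print("t",round(s["time_s"],2),"pos",np.round(s["ee_pos"],1),"rot",np.round(s["ee_rot"],1),"F",np.round(s["force"],1),"w",round(s["gripper_width"],1))
d=r.inv().apply(np.array([x,y,z])-s["ee_pos"]);print("shift mm",d.round(1),"norm",np.linalg.norm(d).round(),"roll",round((s["ee_rot"][2]-yaw+180)%360-180,1),"q",np.round(s["qpos"],0))
E
python3 -m pendant '[{"xyz":[-0.04,-0.036,-0.002],"roll":-10,"jaw":0},{"xyz":[-0.08,-0.072,-0.004],"roll":-20,"jaw":0},{"xyz":[-0.12,-0.108,-0.006],"roll":-30,"jaw":0},{"xyz":[-0.16,-0.144,-0.008],"roll":-40,"jaw":0},{"xyz":[-0.20,-0.18,-0.01],"roll":-50,"jaw":0},{"xyz":[-0.24,-0.216,-0.012],"roll":-60,"jaw":0},{"xyz":[-0.28,-0.252,-0.014],"roll":-70,"jaw":0},{"xyz":[-0.32,-0.288,-0.016],"roll":-80,"jaw":0}]' 25; python3 go.py 543 199 170 15.9
```

```text
time_s: 1.1
ee_pos: [341.4, -176.3, 229.9]
ee_rot: [180.0, -0.0, 4.3]
force: [0.3, -1.0, 0.5]
gripper_width: 91.5
t 1.1 pos [ 341.4 -176.3  229.9] rot [180.   -0.    4.3] F [ 0.3 -1.   0.5] w 91.5
shift mm [ 229.  -359.2   59.9] norm 430.0 roll -11.6 q [-29.   0. 110.  -0.  70. -33.]
```

```bash
python3 -m pendant '[{"xyz":[0.03,-0.047,0],"roll":-2,"jaw":0},{"xyz":[0.06,-0.094,0],"roll":-4,"jaw":0},{"xyz":[0.09,-0.141,0],"roll":-6,"jaw":0},{"xyz":[0.12,-0.188,0.005],"roll":-8,"jaw":0},{"xyz":[0.15,-0.235,0.015],"roll":-10,"jaw":0},{"xyz":[0.18,-0.282,0.03],"roll":-11.6,"jaw":0},{"xyz":[0.21,-0.329,0.045],"roll":-11.6,"jaw":0},{"xyz":[0.229,-0.359,0.06],"roll":-11.6,"jaw":0}]'
python3 - <<'E'
from h import *
im,d=env.grab_frame("scene")
m=mask(im,(100,120,60),(125,255,255),(505,330,555,400));c=rect(m);e=cv2.minEnclosingCircle(c)
print(e,cast("scene",[e[0]],101))
cv2.imwrite("pics/crop2.png",cv2.resize(im[160:290,270:430],(720,585),interpolation=cv2.INTER_CUBIC))
E
python3 go.py 543 199 64 15.9
```

```text
time_s: 2.1
ee_pos: [545.3, 198.3, 168.8]
ee_rot: [-180.0, 0.0, 15.7]
force: [-0.6, -0.9, 0.4]
gripper_width: 91.2
((339.2834167480469, 227.9930877685547), 10.167231559753418) [[549.97520589 201.26959628 101.        ]]
t 2.15 pos [546.2 201.2 166.4] rot [-1.799e+02  1.000e-01  1.570e+01] F [ 2.3  3.1 -1.2] w 91.1
shift mm [ -3.6   1.5 102.4] norm 103.0 roll -0.2 q [19. 21. 93.  0. 66.  3.]
```

View pics/crop2.png

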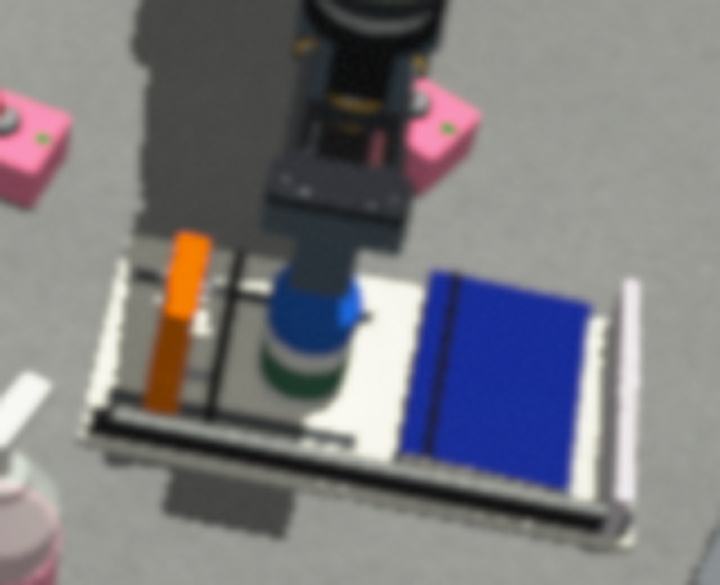

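The crop shows the gripper poised over the tub at (310,310), with a finger in line with the lid. I descend in two stages.

```bash
python3 -m pendant '[{"xyz":[-0.002,0.001,0.02],"roll":0,"jaw":0},{"xyz":[-0.003,0.001,0.04],"roll":0,"jaw":0},{"xyz":[-0.003,0.001,0.05],"roll":0,"jaw":0},{"xyz":[-0.003,0.001,0.05],"roll":0,"jaw":0},{"xyz":[-0.003,0.001,0.05],"roll":0,"jaw":0},{"xyz":[-0.003,0.001,0.05],"roll":0,"jaw":0},{"xyz":[-0.003,0.001,0.05],"roll":0,"jaw":0},{"xyz":[-0.003,0.001,0.05],"roll":0,"jaw":0}]'; python3 go.py 543 199 63 15.9
```

```text
time_s: 3.15
ee_pos: [542.1, 194.3, 120.2]
ee_rot: [180.0, -0.0, 15.6]
force: [-0.1, -0.6, 0.8]
gripper_width: 91.2
t 3.15 pos [542.1 194.3 120.2] rot [180.   -0.   15.6] F [-0.1 -0.6  0.8] w 91.2
shift mm [ 2.1 -4.3 57.2] norm 57.0 roll -0.3 q [19. 23. 97. -0. 60.  3.]
```

```bash
python3 -m pendant '[{"xyz":[0.002,-0.004,0.02],"roll":0,"jaw":0},{"xyz":[0.002,-0.004,0.04],"roll":0,"jaw":0},{"xyz":[0.002,-0.004,0.057],"roll":0,"jaw":0},{"xyz":[0.002,-0.004,0.057],"roll":0,"jaw":0},{"xyz":[0.002,-0.004,0.057],"roll":0,"jaw":0.5},{"xyz":[0.002,-0.004,0.057],"roll":0,"jaw":0.8},{"xyz":[0.002,-0.004,0.057],"roll":0,"jaw":0.8},{"xyz":[0.002,-0.004,0.057],"roll":0,"jaw":0.8}]' 25; python3 go.py 543 199 63 15.9
```

```text
time_s: 4.15
ee_pos: [542.8, 198.6, 63.3]
ee_rot: [180.0, -0.0, 15.6]
force: [-1.0, -0.4, 2.4]
gripper_width: 57.5
t 4.15 pos [542.8 198.6  63.3] rot [180.   -0.   15.6] F [-1.  -0.4  2.4] w 57.5
shift mm [ 0.3 -0.3  0.3] norm 1.0 roll -0.3 q [ 19.  26. 101.  -0.  53.   3.]
```

Gripped at 57.5 mm, which matches the lid. I lift 150 mm.

```bash
python3 -m pendant '[{"xyz":[0,0,-0.01],"roll":0,"jaw":0.8},{"xyz":[0,0,-0.03],"roll":0,"jaw":0.8},{"xyz":[0,0,-0.055],"roll":0,"jaw":0.8},{"xyz":[0,0,-0.08],"roll":0,"jaw":0.8},{"xyz":[0,0,-0.105],"roll":0,"jaw":0.8},{"xyz":[0,0,-0.13],"roll":0,"jaw":0.8},{"xyz":[0,0,-0.145],"roll":0,"jaw":0.8},{"xyz":[0,0,-0.15],"roll":0,"jaw":0.8}]'; python3 go.py 443.5 -187 213 15.9
```

```text
time_s: 5.15
ee_pos: [543.1, 198.7, 213.7]
ee_rot: [180.0, -0.1, 15.6]
force: [-0.1, -0.0, -2.5]
gripper_width: 57.5
t 5.15 pos [543.1 198.7 213.7] rot [ 1.80e+02 -1.00e-01  1.56e+01] F [-0.1 -0.  -2.5] w 57.5
shift mm [-199.4  344.8    0.5] norm 398.0 roll -0.3 q [19. 19. 89. -0. 72.  3.]
```

```bash
python3 -m pendant '[{"xyz":[-0.008,0.014,0],"roll":0,"jaw":0.8},{"xyz":[-0.028,0.048,0],"roll":0,"jaw":0.8},{"xyz":[-0.056,0.097,0],"roll":0,"jaw":0.8},{"xyz":[-0.086,0.148,0],"roll":0,"jaw":0.8},{"xyz":[-0.116,0.2,0],"roll":0,"jaw":0.8},{"xyz":[-0.146,0.252,0],"roll":0,"jaw":0.8},{"xyz":[-0.172,0.297,0],"roll":0,"jaw":0.8},{"xyz":[-0.188,0.325,0],"roll":0,"jaw":0.8}]'; python3 -m pendant '[{"xyz":[-0.007,0.012,0.01],"roll":0,"jaw":0.8},{"xyz":[-0.011,0.019,0.03],"roll":0,"jaw":0.8},{"xyz":[-0.011,0.020,0.06],"roll":0,"jaw":0.8},{"xyz":[-0.011,0.020,0.09],"roll":0,"jaw":0.8},{"xyz":[-0.011,0.020,0.115],"roll":0,"jaw":0.8},{"xyz":[-0.011,0.020,0.13],"roll":0,"jaw":0.8},{"xyz":[-0.011,0.020,0.135],"roll":0,"jaw":0.8},{"xyz":[-0.011,0.020,0.135],"roll":0,"jaw":0.8}]'; python3 go.py 443.5 -187 56 15.9
```

```text
time_s: 6.15
ee_pos: [446.6, -167.3, 211.9]
ee_rot: [-180.0, 0.1, 15.4]
force: [0.3, -0.5, -2.9]
gripper_width: 57.6
time_s: 7.15
ee_pos: [443.4, -186.7, 77.5]
ee_rot: [-180.0, 0.0, 15.6]
force: [0.2, 0.0, -2.3]
gripper_width: 57.5
t 7.15 pos [ 443.4 -186.7   77.5] rot [-180.     0.    15.6] F [ 0.2  0.  -2.3] w 57.5
shift mm [-0.   0.3 21.5] norm 22.0 roll -0.3 q [-24.  18. 113.   0.  49. -40.]
```

```bash
python3 -m pendant '[{"xyz":[0,0,0.005],"roll":0,"jaw":0.8},{"xyz":[0,0,0.011],"roll":0,"jaw":0.8},{"xyz":[0,0,0.016],"roll":0,"jaw":0.8},{"xyz":[0,0,0.019],"roll":0,"jaw":0.8},{"xyz":[0,0,0.021],"roll":0,"jaw":0.8},{"xyz":[0,0,0.022],"roll":0,"jaw":0.8},{"xyz":[0,0,0.022],"roll":0,"jaw":0.8},{"xyz":[0,0,0.022],"roll":0,"jaw":0.8}]'; python3 go.py 443.5 -187 56 15.9
```

```text
time_s: 8.15
ee_pos: [443.8, -187.2, 56.3]
ee_rot: [180.0, -0.0, 15.6]
force: [-0.9, -0.1, 2.9]
gripper_width: 57.8
t 8.15 pos [ 443.8 -187.2   56.3] rot [180.   -0.   15.6] F [-0.9 -0.1  2.9] w 57.8
shift mm [-0.2 -0.3  0.3] norm 0.0 roll -0.3 q [-24.  19. 114.  -0.  46. -40.]
```

It has touched down, so I open and rise.

```bash
python3 -m pendant '[{"xyz":[0,0,0],"roll":0,"jaw":0.25},{"xyz":[0,0,0],"roll":0,"jaw":0.1},{"xyz":[0,0,0],"roll":0,"jaw":0},{"xyz":[0,0,0],"roll":0,"jaw":0},{"xyz":[0,0,-0.01],"roll":0,"jaw":0},{"xyz":[0,0,-0.04],"roll":0,"jaw":0},{"xyz":[0,0,-0.08],"roll":0,"jaw":0},{"xyz":[0,0,-0.13],"roll":0,"jaw":0}]'; python3 -c "
from math import *
c,s=cos(radians(15.9)),sin(radians(15.9))
for y in(-185,-178): print(y,519.8-s*y,244.9+c*y)"; python3 go.py 568.5 73.8 150 15.9
```

```text
time_s: 9.15
ee_pos: [443.3, -186.9, 187.3]
ee_rot: [-180.0, 0.0, 15.6]
force: [1.0, -1.2, -0.4]
gripper_width: 91.1
-185 570.4824554580999 66.97785773339592
-178 568.564740927253 73.7100469002404
t 9.15 pos [ 443.3 -186.9  187.3] rot [-180.     0.    15.6] F [ 1.  -1.2 -0.4] w 91.1
shift mm [ 190.6 -217.5   37.3] norm 292.0 roll -0.3 q [-24.  11. 104.  -0.  65. -40.]
```

```bash
python3 -m pendant '[{"xyz":[0.010,-0.011,0],"roll":0,"jaw":0.3},{"xyz":[0.035,-0.04,0],"roll":0,"jaw":0.6},{"xyz":[0.067,-0.076,0],"roll":0,"jaw":1},{"xyz":[0.10,-0.114,0],"roll":0,"jaw":1},{"xyz":[0.133,-0.152,0],"roll":0,"jaw":1},{"xyz":[0.163,-0.186,0.01],"roll":0,"jaw":1},{"xyz":[0.183,-0.209,0.02],"roll":0,"jaw":1},{"xyz":[0.1906,-0.2175,0.037],"roll":0,"jaw":1}]'
python3 - <<'E'
from h import *
im,d=env.grab_frame("top");P=cloud("top",d)
m=mask(im,(100,120,40),(130,255,255),(430,300,520,400));c=rect(m);e=cv2.minEnclosingCircle(c);print("lid",e,cast("top",[e[0]],95))
q=P[(m>0)&(d>0)];print(q.mean(0))
cv2.imwrite("pics/top1.png",cv2.resize(im[130:270,60:360],(800,373),interpolation=cv2.INTER_CUBIC))
E
python3 go.py 568.9 72.5 27 15.9
```

```text
time_s: 10.15
ee_pos: [569.3, 75.4, 147.9]
ee_rot: [180.0, -0.0, 15.7]
force: [0.3, 0.3, -0.9]
gripper_width: 13.9
lid ((306.7105407714844, 228.773681640625), 11.355968475341797) [[ 443.21936801 -185.07157394   95.        ]]
[ 443.03154629 -184.95689831   94.38045183]
t 10.2 pos [567.9  75.4 145.1] rot [-179.9    0.3   15.7] F [-0.6  0.4 -2. ] w 10.2
shift mm [  0.8   3.2 118.1] norm 118.0 roll -0.2 q [ 6. 21. 96.  0. 63. -9.]
```

View pics/top1.png

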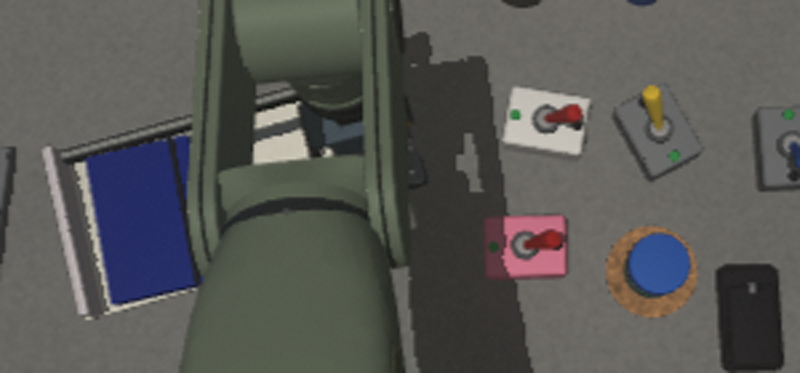

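The tub is upright on the coaster at pixel (660,263), within 2 mm of its centre. I descend behind the guide.

```bash
python3 -m pendant '[{"xyz":[0.001,0.003,0.02],"roll":0,"jaw":1},{"xyz":[0.001,0.003,0.045],"roll":0,"jaw":1},{"xyz":[0.001,0.003,0.07],"roll":0,"jaw":1},{"xyz":[0.001,0.003,0.095],"roll":0,"jaw":1},{"xyz":[0.001,0.003,0.11],"roll":0,"jaw":1},{"xyz":[0.001,0.003,0.118],"roll":0,"jaw":1},{"xyz":[0.001,0.003,0.118],"roll":0,"jaw":1},{"xyz":[0.001,0.003,0.118],"roll":0,"jaw":1}]'; python3 go.py 563.6 91.2 27 15.9
```

```text
time_s: 11.2
ee_pos: [571.4, 70.9, 31.7]
ee_rot: [180.0, -0.1, 15.6]
force: [-0.2, -0.8, -0.7]
gripper_width: 0.5
t 11.2 pos [571.4  70.9  31.7] rot [ 1.80e+02 -1.00e-01  1.56e+01] F [-0.2 -0.8 -0.7] w 0.5
shift mm [ -2.1 -21.6   4.7] norm 22.0 roll -0.3 q [  6.  28. 103.  -0.  48. -10.]
```

```bash
python3 -m pendant '[{"xyz":[-0.001,-0.008,0.004],"roll":-0.3,"jaw":1},{"xyz":[-0.002,-0.018,0.004],"roll":-0.3,"jaw":1},{"xyz":[-0.002,-0.03,0.004],"roll":-0.3,"jaw":1},{"xyz":[-0.002,-0.043,0.004],"roll":-0.3,"jaw":1},{"xyz":[-0.002,-0.057,0.004],"roll":-0.3,"jaw":1},{"xyz":[-0.002,-0.071,0.004],"roll":-0.3,"jaw":1},{"xyz":[-0.002,-0.085,0.004],"roll":-0.3,"jaw":1},{"xyz":[-0.002,-0.098,0.004],"roll":-0.3,"jaw":1}]'
cat > st.py <<'E'
import numpy as np
from workcell import env
s=env.state();a=np.radians(15.9);X=np.array([np.cos(a),np.sin(a)]);Y=np.array([-X[1],X[0]]);o=np.array([519.8,244.9])
p=np.array(s["ee_pos"]);f=np.array(s["force"])
print("cradle x,y",((p[:2]-o)@X).round(1),((p[:2]-o)@Y).round(1),"z",p[2].round(1),"Fy",(f[:2]@Y).round(2),"Fx",(f[:2]@X).round(2),"yaw",s["ee_rot"][2].round(2))
E
python3 st.py
```

```text
time_s: 12.2
ee_pos: [542.1, 163.6, 27.0]
ee_rot: [179.8, 0.1, 16.0]
force: [1.1, -8.4, 0.8]
gripper_width: 0.8
cradle x,y -0.9 -84.3 z 27.0 Fy -8.42 Fx -1.23 yaw 16.01
```

```bash
python3 -m pendant '[{"xyz":[0,-0.005,0],"roll":0,"jaw":1},{"xyz":[0,-0.01,0],"roll":0,"jaw":1},{"xyz":[0,-0.015,0],"roll":0,"jaw":1},{"xyz":[0,-0.02,0],"roll":0,"jaw":1},{"xyz":[0,-0.025,0],"roll":0,"jaw":1},{"xyz":[0,-0.03,0],"roll":0,"jaw":1},{"xyz":[0,-0.034,0],"roll":0,"jaw":1},{"xyz":[0,-0.038,0],"roll":0,"jaw":1}]';python3 st.py; python3 -m pendant '[{"xyz":[0,-0.002,0],"roll":0,"jaw":1},{"xyz":[0,-0.004,0],"roll":0,"jaw":1},{"xyz":[0,-0.006,0],"roll":0,"jaw":1},{"xyz":[0,-0.008,0],"roll":0,"jaw":1},{"xyz":[0,-0.010,0],"roll":0,"jaw":1},{"xyz":[0,-0.011,0],"roll":0,"jaw":1},{"xyz":[0,-0.012,0],"roll":0,"jaw":1},{"xyz":[0,-0.012,0],"roll":0,"jaw":1}]'; python3 st.py
python3 - <<'E'
from h import *
im,d=env.grab_frame("scene")
cv2.imwrite("pics/crop3.png",cv2.resize(im[190:290,280:430],(780,520),interpolation=cv2.INTER_CUBIC))
E
```

```text
time_s: 13.2
ee_pos: [531.8, 199.6, 27.0]
ee_rot: [179.8, 0.1, 16.0]
force: [2.5, -8.8, 1.2]
gripper_width: 0.8
cradle x,y -0.9 -46.8 z 27.0 Fy -9.11 Fx -0.01 yaw 16.01
time_s: 14.2
ee_pos: [528.5, 211.0, 27.0]
ee_rot: [179.8, 0.1, 16.0]
force: [1.0, -8.6, 1.4]
gripper_width: 0.5
cradle x,y -0.9 -35.0 z 27.0 Fy -8.49 Fx -1.43 yaw 16.01
```

View pics/crop3.png

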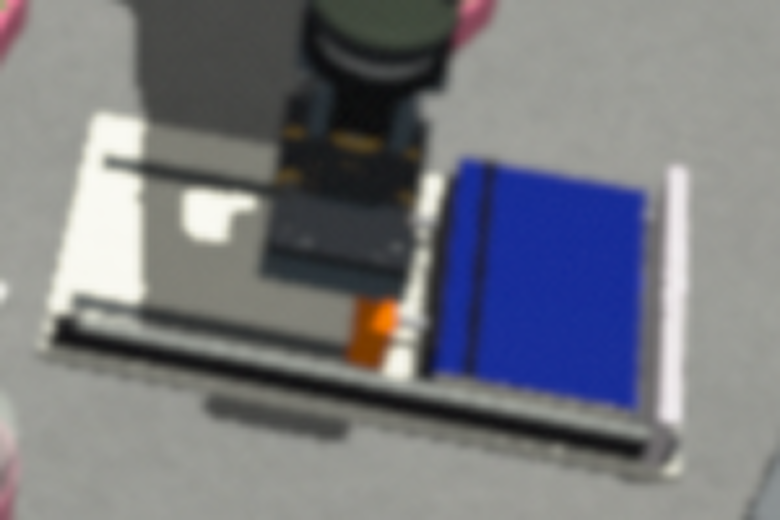

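The pad is at the notebook (crop (440,280)), with a small gap left to the fence. I advance slowly and watch the force.

```bash
python3 -m pendant '[{"xyz":[0,-0.001,0],"roll":0,"jaw":1},{"xyz":[0,-0.002,0],"roll":0,"jaw":1},{"xyz":[0,-0.003,0],"roll":0,"jaw":1},{"xyz":[0,-0.004,0],"roll":0,"jaw":1},{"xyz":[0,-0.005,0],"roll":0,"jaw":1},{"xyz":[0,-0.006,0],"roll":0,"jaw":1},{"xyz":[0,-0.007,0],"roll":0,"jaw":1},{"xyz":[0,-0.008,0],"roll":0,"jaw":1}]';python3 st.py; for i in 1 2; do python3 -m pendant '[{"xyz":[0,-0.0005,0],"roll":0,"jaw":1},{"xyz":[0,-0.001,0],"roll":0,"jaw":1},{"xyz":[0,-0.0015,0],"roll":0,"jaw":1},{"xyz":[0,-0.002,0],"roll":0,"jaw":1},{"xyz":[0,-0.0025,0],"roll":0,"jaw":1},{"xyz":[0,-0.003,0],"roll":0,"jaw":1},{"xyz":[0,-0.0035,0],"roll":0,"jaw":1},{"xyz":[0,-0.004,0],"roll":0,"jaw":1}]' >/dev/null; python3 st.py;python3 st.py; done
```

```text
time_s: 15.25
ee_pos: [526.4, 218.5, 27.0]
ee_rot: [179.7, 0.1, 16.0]
force: [1.6, -10.5, 1.5]
gripper_width: 0.1
cradle x,y -0.9 -27.2 z 27.0 Fy -10.52 Fx -1.3 yaw 16.01
cradle x,y -0.9 -23.6 z 27.0 Fy -10.95 Fx -1.2 yaw 16.03
cradle x,y -0.9 -23.6 z 27.0 Fy -10.95 Fx -1.2 yaw 16.03
cradle x,y -0.9 -19.9 z 27.0 Fy -12.64 Fx -0.61 yaw 16.04
cradle x,y -0.9 -19.9 z 27.0 Fy -12.64 Fx -0.61 yaw 16.04
```

The force rose about 4 N over the guide's friction, so the pad is about half way in. I back off, rise and check.

```bash
python3 -m pendant '[{"xyz":[0,0.003,0],"roll":0,"jaw":1},{"xyz":[0,0.012,0],"roll":0,"jaw":1},{"xyz":[0,0.025,0],"roll":0,"jaw":1},{"xyz":[0,0.035,0],"roll":0,"jaw":1},{"xyz":[0,0.04,-0.02],"roll":0,"jaw":1},{"xyz":[0,0.045,-0.06],"roll":0,"jaw":1},{"xyz":[0,0.07,-0.11],"roll":0,"jaw":1},{"xyz":[0,0.11,-0.16],"roll":0,"jaw":1}]'; python3 go.py 579 -142 187 80.3
python3 - <<'E'
from h import *
im,d=env.grab_frame("scene");P=cloud("scene",d)
a=np.radians(15.9);X=np.array([np.cos(a),np.sin(a)]);Y=np.array([-X[1],X[0]]);o=np.array([519.8,244.9])
cv2.imwrite("pics/crop4.png",cv2.resize(im[190:290,280:430],(780,520),interpolation=cv2.INTER_CUBIC))
def ext(n,m,lo,hi):
    q=P[(m>0)&(d>0)];q=q[(q[:,2]>lo)&(q[:,2]<hi)];r=cv2.minAreaRect(q[:,:2].astype(np.float32));y=(q[:,:2]-o)@Y;x=(q[:,:2]-o)@X
    print(n,len(q),np.round(r[1],1),round(r[2],1),"centre y",((np.array(r[0])-o)@Y).round(1),"y",np.percentile(y,[2,98]).round(1),"x",np.percentile(x,[2,98]).round(1))
ext("note",mask(im,(110,150,60),(130,255,255),(530,310,640,430)),28,40)
ext("guide",mask(im,(3,150,60),(18,255,255),(440,310,640,430)),46,60)
v,u=np.indices(d.shape);ext("fence",((u>380)&(u<430)&(v>190)&(v<290)).astype(np.uint8),51,62)
ext("pad",mask(im,(0,0,0),(180,255,45),(510,320,600,410)),38,56)
E
```

```text
time_s: 18.25
ee_pos: [554.3, 122.9, 187.2]
ee_rot: [-180.0, -0.0, 16.0]
force: [1.4, -0.3, 0.1]
gripper_width: 0.4
t 18.25 pos [554.3 122.9 187.2] rot [-180.   -0.   16.] F [ 1.4 -0.3  0.1] w 0.4
shift mm [-4.910e+01  2.615e+02  2.000e-01] norm 266.0 roll -64.3 q [11. 19. 93.  0. 68. -5.]
note 1469 [146.6 105.9] 15.8 centre y 86.3 y [ 39.6 136.8] x [-81.   56.7]
guide 256 [122.2  21.4] 16.0 centre y 9.6 y [-0.5 20. ] x [-59.  55.]
fence 195 [168.7  11.1] 16.5 centre y 146.5 y [141.3 151.2] x [-84.7  79. ]
pad 7 [61.   0.8] 16.4 centre y 29.6 y [29.3 30.2] x [-6.3 54.4]
```

View pics/crop4.png

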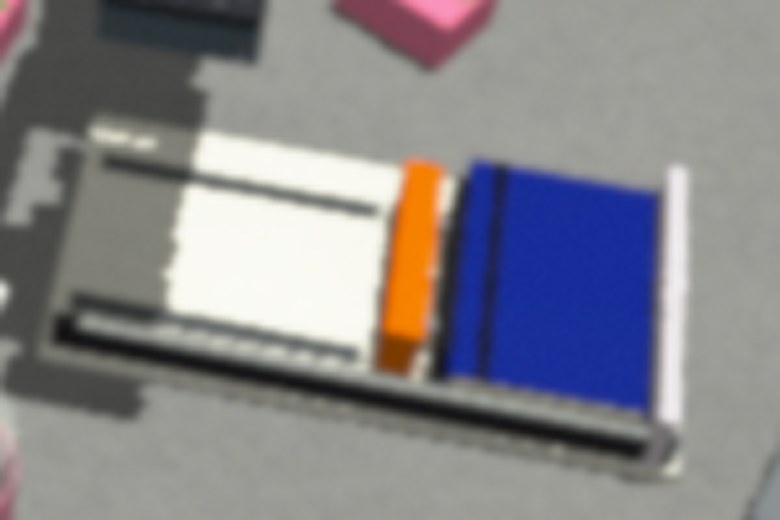

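The crop shows the notebook flush against the fence (660,290) and the guide at (410,260). The geometry gives the pad about 8 mm in, which agrees with the force. Next is the toggle.

```bash
python3 -m pendant '[{"xyz":[-0.002,0.012,0],"roll":-8,"jaw":1},{"xyz":[-0.008,0.045,0],"roll":-16,"jaw":1},{"xyz":[-0.016,0.085,0],"roll":-24,"jaw":1},{"xyz":[-0.025,0.13,0],"roll":-32,"jaw":1},{"xyz":[-0.033,0.175,0],"roll":-40,"jaw":1},{"xyz":[-0.041,0.22,0],"roll":-48,"jaw":1},{"xyz":[-0.047,0.25,0],"roll":-56,"jaw":1},{"xyz":[-0.049,0.261,0],"roll":-64,"jaw":1}]'
python3 - <<'E'
from h import *
im,d=env.grab_frame("scene");P=cloud("scene",d)
def t(n,lo,hi,b):
    m=mask(im,lo,hi,b);q=P[(m>0)&(d>0)];q=q[(q[:,2]>60)&(q[:,2]<125)];print(n,len(q),"z",np.percentile(q[:,2],[5,95]).round(),"tip",q[q[:,2]>90].mean(0).round(1) if (q[:,2]>90).any() else None)
t("red",(0,150,60),(6,255,255),(355,295,400,345));t("red2",(172,150,60),(180,255,255),(355,295,400,345));t("yellow",(20,120,60),(32,255,255),(315,285,350,320))
cv2.imwrite("pics/crop5.png",cv2.resize(im[150:260,180:330],(780,572),interpolation=cv2.INTER_CUBIC))
E
python3 go.py 579.6 -141 86 80.3
```

```text
time_s: 19.3
ee_pos: [578.3, -143.4, 185.3]
ee_rot: [-180.0, 0.0, 80.0]
force: [-0.1, 0.5, -0.5]
gripper_width: 0.3
red 44 z [ 77. 105.] tip [ 586.3 -101.8  100.2]
t 19.35 pos [ 578.5 -144.1  185.3] rot [1.80e+02 1.00e-01 8.01e+01] F [ 0.4 -0.9 -0.4] w 0.4
shift mm [ 3.3  0.5 99.3] norm 99.0 roll -0.2 q [-15.  21.  89.  -0.  69. -95.]Traceback (most recent call last):
  File "<stdin>", line 5, in <module>
  File "<stdin>", line 4, in t
    return _quantile_unchecked(
        a, q, axis, out, overwrite_input, method, keepdims, weights)
    return _ureduce(a,
                    func=_quantile_ureduce_func,
    ...<5 lines>...
                    overwrite_input=overwrite_input,
                    method=method)
    r = func(a, **kwargs)
    result = _quantile(arr,
                       quantiles=q,
    ...<2 lines>...
                       out=out,
                       weights=wgt)
    slices_having_nans = np.isnan(arr[-1, ...])
                                  ~~~^^^^^^^^^
IndexError: index -1 is out of bounds for axis 0 with size 0
```

```bash
python3 -m pendant '[{"xyz":[0.002,0.0005,0.02],"roll":0,"jaw":1},{"xyz":[0.002,0.0005,0.04],"roll":0,"jaw":1},{"xyz":[0.002,0.0005,0.06],"roll":0,"jaw":1},{"xyz":[0.002,0.0005,0.08],"roll":0,"jaw":1},{"xyz":[0.002,0.0005,0.095],"roll":0,"jaw":1},{"xyz":[0.002,0.0005,0.102],"roll":0,"jaw":1},{"xyz":[0.002,0.0005,0.102],"roll":0,"jaw":1},{"xyz":[0.002,0.0005,0.102],"roll":0,"jaw":1}]'; python3 go.py 588.5 -83 84 80.3
```

```text
time_s: 20.35
ee_pos: [579.9, -139.3, 84.5]
ee_rot: [179.9, 0.0, 79.9]
force: [0.2, -0.5, -0.3]
gripper_width: 0.2
t 20.35 pos [ 579.9 -139.3   84.5] rot [179.9   0.   79.9] F [ 0.2 -0.5 -0.3] w 0.2
shift mm [56.9 -1.5  0.4] norm 57.0 roll -0.4 q [-15.  26.  97.  -0.  56. -94.]
```

```bash
python3 -m pendant '[{"xyz":[0.007,0,0],"roll":0,"jaw":1},{"xyz":[0.014,0,0],"roll":0,"jaw":1},{"xyz":[0.021,0,0],"roll":0,"jaw":1},{"xyz":[0.028,-0.001,0],"roll":0,"jaw":1},{"xyz":[0.035,-0.001,0],"roll":0,"jaw":1},{"xyz":[0.042,-0.0015,0],"roll":0,"jaw":1},{"xyz":[0.048,-0.0015,0],"roll":0,"jaw":1},{"xyz":[0.052,-0.0015,0],"roll":0,"jaw":1}]'; python3 -m pendant '[{"xyz":[0,0,0],"roll":0,"jaw":1},{"xyz":[-0.01,0,0],"roll":0,"jaw":1},{"xyz":[-0.025,0,0],"roll":0,"jaw":1},{"xyz":[-0.035,0,-0.01],"roll":0,"jaw":1},{"xyz":[-0.035,0,-0.04],"roll":0,"jaw":1},{"xyz":[-0.035,0,-0.08],"roll":0,"jaw":1},{"xyz":[-0.035,0.04,-0.12],"roll":0,"jaw":1},{"xyz":[-0.035,0.09,-0.15],"roll":0,"jaw":1}]'
python3 - <<'E'
from h import *
for n in("scene","top"):
    im,d=env.grab_frame(n);cv2.imwrite(f"pics/{n}5.png",cv2.resize(im,(800,600),interpolation=cv2.INTER_CUBIC))
E
python3 go.py 500 -250 250 80
```

```text
time_s: 21.35
ee_pos: [587.0, -87.1, 83.5]
ee_rot: [-180.0, -0.0, 79.9]
force: [-0.5, 0.5, -0.1]
gripper_width: 0.6
time_s: 22.35
ee_pos: [670.2, -139.3, 237.7]
ee_rot: [179.8, 0.0, 79.8]
force: [1.5, -0.0, 1.0]
gripper_width: 0.5
t 22.45 pos [ 675.1 -140.1  238.1] rot [179.3   0.   79.8] F [-0.4 -0.1 -0.1] w 0.2
shift mm [-139.1 -152.7  -13.6] norm 207.0 roll -0.2 q [-13.  28.  71.  -0.  80. -93.]
```

View pics/scene5.png

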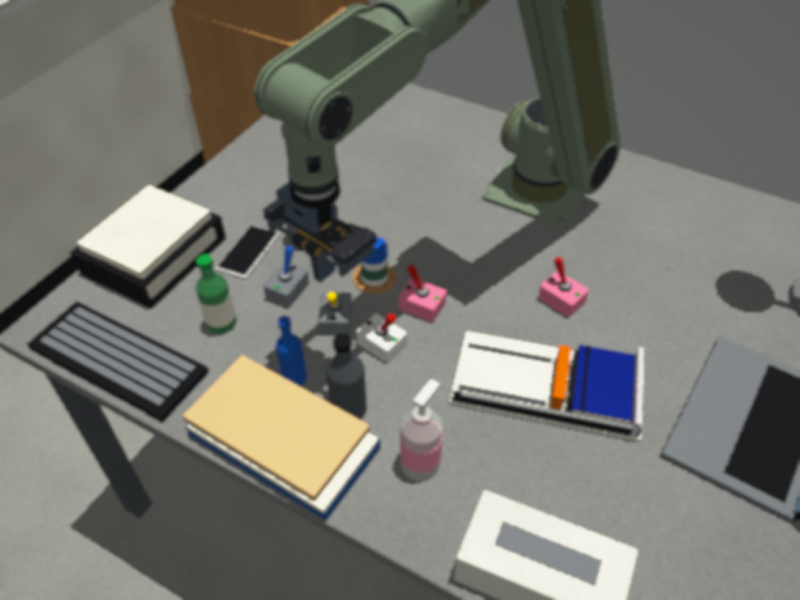

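Now the red bat at (390,320) leans to the green dot, the guide presses the notebook, and the tub is on the coaster. The bystanders and other toggles look unmoved. My retreat shift went towards +x, but it stayed 38 mm above everything. I run one numeric check, then hand in.

Run:
```python
from h import *
im,d=env.grab_frame("scene");P=cloud("scene",d)
m=mask(im,(0,150,60),(6,255,255),(370,305,405,345));q=P[(m>0)&(d>0)];q=q[(q[:,2]>88)&(q[:,2]<120)];print("red tip",len(q),q.mean(0).round(1))
m=mask(im,(3,150,60),(18,255,255),(520,330,600,420));q=P[(m>0)&(d>0)];q=q[(q[:,2]>46)];r=cv2.minAreaRect(q[:,:2].astype(np.float32));print("guide",np.round(r[0],1))
s=env.state();print(s["time_s"],np.round(s["force"],1),np.abs(s["qvel"]).max())
env.job_done()
```

```text
red tip 27 [594.7 -56.1 101.9]
guide [514.7 253.7]
22.5 [-0.8  0.  -0.6] 7.185698041779378
the job is handed in; nothing more can be done
```

The job is handed in at about 22.5 s of the 67 s allowed; no verdict was reported, so the results below rest on my own checks.

- **Tub:** I lifted it out of the cradle and stood it upright on the coaster, with its centre within about 2 mm of the coaster's.
- **Guide and notebook:** I pushed the guide until the notebook was flush and square with the fence. The push force ended about 4 N above the guide's friction, and the guide's position in the camera also gives the pad about 8 mm in. The guide had not moved by the last check.
- **Red toggle:** it is over on the green-dot side. The tip measured at (595, -56), about 25 mm past the box's centre.
- **Everything else:** the blue and yellow toggles, bystanders and pink look-alikes looked undisturbed in the last picture.

**What went wrong:**
- After the toggle, my sideways retreat went towards +x instead of towards the base. It stayed about 38 mm above the tallest bottles and touched nothing.
- The script meant to measure the yellow tip stopped with an error, so I checked that one by eye only.
- At hand-in the arm was still settling, at about 7°/s and clear of everything.

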